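# Swap the lithium cell in a spring-clamped bench cell tester

### The arm

A 6-joint arm with a two-finger parallel gripper is mounted at the origin on a cart in front of the work surface, level with it; the furniture and walls round the work are solid. World frame = base frame: x ahead of the robot, y to its left, z up, the work surface at z = 0. Lengths are in mm, angles in degrees, forces in N, time in s.
With the tool pointing down it reaches from about 300 to 875 mm from the base axis. Payload 6.4 kg.
Tool frame: the origin (TCP) lies on the centre line of the jaws, within the pads' length; the fingertips stand 8 mm ahead of it and the grasp point (between the pads) lies 11 mm behind it; z points along the fingers, y is the line along which they close (so a half turn about z gives the same grasp; the last joint's range is limited). The gripper opens to 85 mm and grips with 20 to 120 N. Pads are 22 mm wide; open, the fingers measure 114 mm over their backs; the gripper's body (76 mm by 85 mm) begins 54 mm behind the grasp point. The pads swing forward as they close: fully open they stand 13 mm farther back than shut.
Start: joints at [-82.466, 10.359, 92.074, -0, 77.567, -11.82], TCP at [190.578, -542.513, 218.488] pointing down, gripper open.
Joint ranges: [-171.53, 171.53], [-51.25, 118.39], [17.06, 147.69], [-65.23, 245.23], [0, 150.52], [-178.68, 178.68]. Speed limits (degrees/s): [147.25, 147.25, 172.46, 180, 180, 180].

### API

Orientations are given as [roll, pitch, yaw] about the fixed x, y, z axes, in that order (R = Rz(yaw) Ry(pitch) Rx(roll)).
In Python, from bench import ctrl, grab_frame gives the robot as it stands. Calls block until the motion is done:
- ctrl.move_to(position, orientation): joint-space move of the TCP to a pose.
- ctrl.move_straight(position, orientation=None, rate=150, force_limit=None): straight line of the TCP; orientation=None keeps the orientation; rate is the mean speed in mm/s. With force_limit (N) it stops when the force on the tool has changed by that much, and returns True; else False.
- ctrl.move_j(angles): joint-space move.
- ctrl.command_gripper(opening, effort=None): finger opening in mm; effort is the grip in N (None keeps the last); returns when the fingers have stopped.
- ctrl.pause(seconds).
- ctrl.solve_ik(position, orientation): joint angles nearest the present ones, or None.
- ctrl.read_state(): the state.
- grab_frame(name): name is "scene" or "top"; returns a dict with "pixels" (420x560x3 uint8, red, green, blue), "K" (3x3 intrinsics, pixels), "R" (3x3) and "t" (3): a world point X has camera coordinates R X + t. Camera axes: x right, y down, z forward; pixel columns grow to the right and rows downward; lengths in mm; the calibration is good to about 2 mm. A picture is of the moment at which its call begins. There is no depth.
A pose or a line that the arm cannot do raises ctrl.IKError and nothing moves.
- ctrl.hand_in(): hands the job in; it is judged then, once.
The state is a dict: "time": time; "joint_positions": joint angles; "qd": joint speeds; "joint_torque": joint torques, N m; "position": TCP position; "eef_rot": TCP orientation; "wrist_force": force on the tool from outside, world axes, zero at the start; "moment": the same for the moment, N m; "grip_width": finger opening in mm; "grasp_force": force on a finger pad.
Only numpy, scipy, OpenCV 4.12 (cv2) and the standard library are available. Lean on these libraries where they do the work, as an engineer would, in place of code of your own. Each camera call takes 0.05 s, during which the arm holds its last target. There are 200 camera calls.

### The job

The purple cell in the bench tester is done: take it out from under the sprung contact and lay it, without dropping it, flat in the blue tray with the other purple one. Then load the green cell waiting on the small rest in its place, plus end (grey button in a pale ring) at the red mark by the meter box, clamped level between the sprung carriage and the fixed contact. Only once it is seated, flip the toggle over to its other side, on; leave everything else where it is.

Things in the scene. Friction and masses are not known exactly. Their poses are not given: they have to be found in the camera images.
- tester: Bench cell tester, fixed, black base 206 x 92 mm. Origin on the bench below the middle of the cell bay; x runs along the bay from the sprung aluminium carriage (robot side) to the fixed contact and grey meter box, y to its left. Rear block x -91 to -78 mm, 46 high. Deck 12 mm above the bench; on its middle a rail 12 wide, top at 18.5, for x below -12. Meter box x 46.5 to 110.5, 86 wide, 45 high.
- tester_seat (a point): Where the middle of a seated cell lies: on its axis, 34 mm above the bench; axes as the tester's. The cell rests on two orange-padded saddles at x -8.5 to -2.5 and 16.5 to 24.5 mm, only 16 mm wide, so fingers can pass on either side of the cell. Tilt: a cell nose-up by 25 to 35 degrees with its minus end low can pass under the hood.
- carriage (a joint): Sprung contact carriage, 40 mm wide: 0 = fully forward (contact face at tester x = -22.5 mm, 54 mm from the fixed face), grows as it is pressed towards -x, stop at 0.017 m (71 mm gap). Spring 2.5 N at 0, 4.7 N at 0.009 (cell clamped), 6.7 N at the stop; it returns by itself. To take a clamped cell out: press it back 7 mm, raise its plus end, draw it out along its axis.
- hood_lip (a point): Middle of the lower front edge of the black hood on the carriage, moves with it: 10 mm ahead of the contact face, 15 mm above the seated cell's axis; hood 32 wide, 4 thick. It stops a cell from being dropped in level: put the minus end in low under it, cell tilted, press the carriage back, then swing the plus end down between the cheeks.
- fixed_contact (a point): Centre of the fixed contact face (red mark on top of its block), 31.5 mm ahead of the seat along tester x, on the cell's axis. Its block is 12 thick and 38 wide, top 47 mm above the bench; two cheeks 8 mm long stand in front of it towards the carriage, 27 mm apart inside, top 39 mm above the bench.
- toggle (a joint): Toggle on the meter box: 0 = off (leaning 26 degrees to the tester's -y side), 0.9 rad = on (leaning 26 degrees to +y). Pivot at tester x 79, y -26 mm, 48 mm above the bench, lever 30 mm long; it stays where it is left; about 1.2 N at the tip moves it.
- toggle_tip (a point): Centre of the red 9 mm ball at the toggle's end, 75 mm above the bench when off or on.
- tray: Fixed blue tray, 104 x 150 x 20 mm, walls 3 mm, origin under its centre on the bench; a rib along its x at y = 0, 17.5 high, makes two bays of 98 x 70 mm, floor 3 mm above the bench. The other purple cell lies in the +y bay; the -y bay is empty.
- tested_cell: Purple lithium cell that starts clamped in the tester, plus end at the fixed contact; 18 mm in diameter and 63 mm long, 46 g, free to roll; body origin on its skin, so use the points; own y axis runs along it, away from the plus end.
- tested_cell_mid (a point): Middle of that cell, on its axis.
- tested_cell_plus (a point): Centre of its plus end face.
- fresh_cell: Green lithium cell lying on the cell rest, to be loaded; 18 mm in diameter and 63 mm long, 46 g, free to roll; body origin on its skin, so use the points; own y axis runs along it, away from the plus end.
- fresh_cell_mid (a point): Middle of the green cell, on its axis.
- fresh_cell_plus (a point): Centre of the green cell's plus end face (grey button in a pale ring; the other end is plain), 31.5 mm from the middle.
- cell_rest: Fixed small rest, 82 x 48 mm plate 6 mm thick, origin under its centre on the bench; two 15 mm wide padded saddles 42 mm apart along its x carry the green cell with its axis 30 mm above the bench, plus end towards the rest's +x; thin end tabs 72 mm apart, 27 high.
- other_cell: Second purple cell, already lying in the tray: leave it; 18 mm in diameter and 63 mm long, 46 g, free to roll; body origin on its skin, so use the points; own y axis runs along it, away from the plus end.
- other_cell_mid (a point): Middle of that cell.
- caliper: Caliper lying on the bench in front, 51 x 153 x 12 mm: leave it.
- flux_jar: White jar with green lid, 44 mm wide, 34 high: leave it.

How it is judged:
By the outcome, as a careful person would: the job done as asked, in the order asked, and still so for the second after the job is handed in, with the robot touching nothing.
It also fails if it takes over 64 s, if anything falls off the work surface, if the arm or the gripper's body presses on something with over 40 N, if the wrist force passes 120 N, or if a joint passes its speed limit or range.

## Working session

There is one attempt and no reset: what is moved stays moved. The work goes in short steps, each a Python script; the robot and the scene stay as the last script left them, time stands still between calls to the robot, and variables do not carry over. Pictures are saved under pics/ and viewed, at most 10 in all, crops included, and the job is handed in when it is done.

```bash
ls; mkdir -p pics; python3 - <<'E'
from bench import ctrl, grab_frame
import cv2,numpy as np
for n in("scene","top"):
    f=grab_frame(n);np.savez(f"pics/{n}0.npz",**f)
    cv2.imwrite(f"pics/{n}0.png",f["pixels"][...,::-1])
    print(n,f["K"].tolist(),(-f["R"].T@f["t"]).round(0),f["R"].round(3).tolist())
E
```

```text
pics
scene [[385.5967499157351, 0.0, 274.4423036874901], [0.0, 385.5967499157351, 207.89114445867983], [0.0, 0.0, 1.0]] [-69. 554. 538.] [[-0.684, -0.729, 0.011], [-0.363, 0.327, -0.872], [0.633, -0.601, -0.489]]
top [[389.0479611503482, 0.0, 278.7909013677934], [0.0, 389.0479611503482, 203.33834413836496], [0.0, 0.0, 1.0]] [360.  26. 913.] [[0.01, -0.999, 0.043], [-0.982, -0.018, -0.189], [0.19, -0.04, -0.981]]
```

View pics/scene0.png

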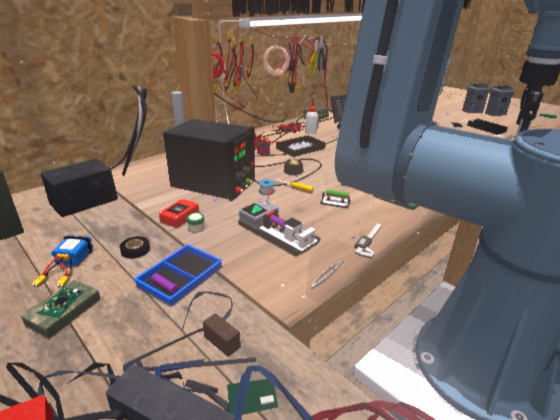

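View pics/top0.png

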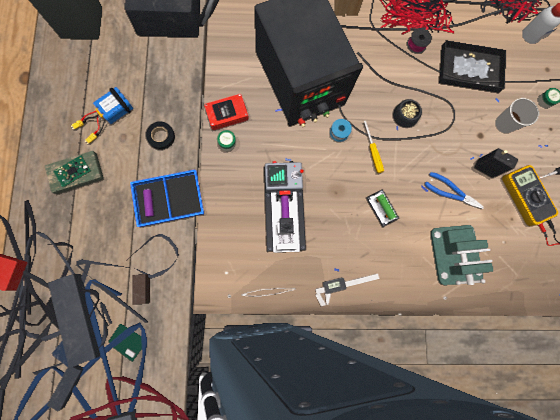

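The top view shows the tester at about (285,205), tray at (167,198), rest at (383,207), and toggle ball near (297,172). I'll enlarge both.

```bash
python3 - <<'E'
import cv2,numpy as np
t=cv2.imread("pics/top0.png");s=cv2.imread("pics/scene0.png")
r=lambda a,k:cv2.resize(a,None,fx=k,fy=k,interpolation=cv2.INTER_CUBIC)
a=r(t[150:260,245:315],5.4); b=r(t[180:230,355:410],5.4)
c=np.zeros((594,760,3),np.uint8);c[:a.shape[0],:a.shape[1]]=a;c[:b.shape[0],400:400+b.shape[1]]=b
d=r(t[165:230,128:208],4.4);c[290:290+d.shape[0],400:400+d.shape[1]]=d
cv2.imwrite("pics/c1.png",c)
cv2.imwrite("pics/c2.png",r(s[175:265,225:360],5.8))
E
```

```text
(no output)
```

View pics/c1.png

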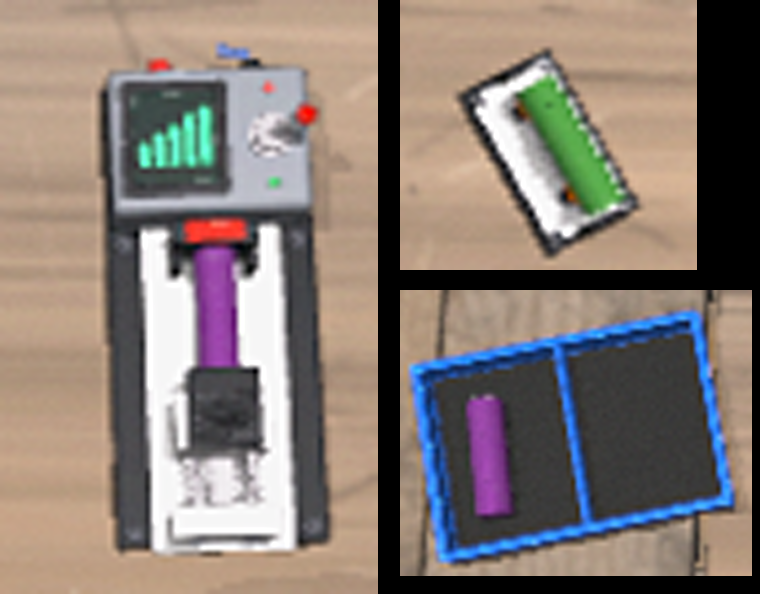

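View pics/c2.png

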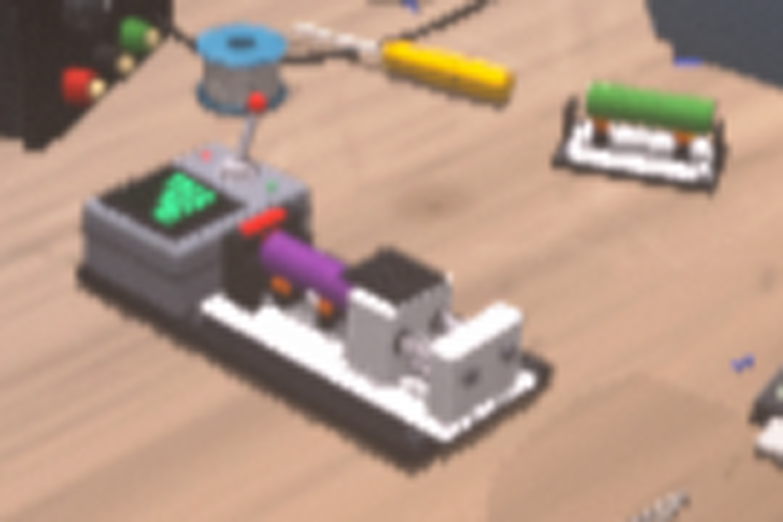

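Clear views: red mark on the block at crop (215,232), toggle ball at (307,115), purple cell vertical in the image, green cell diagonal, and the empty tray bay on the right (robot's -y side). Next, measure by colour masks and rays.

```bash
cat > h.py <<'E'
import cv2,numpy as np
def ray(f,uv):
    d=f["R"].T@np.linalg.solve(f["K"],[uv[0],uv[1],1.]); return -f["R"].T@f["t"],d
def onz(f,uv,z):
    c,d=ray(f,uv); return c+d*(z-c[2])/d[2]
def tri(fa,a,fb,b):
    A=[];B=[]
    for f,p in((fa,a),(fb,b)):
        c,d=ray(f,p);d=d/np.linalg.norm(d);P=np.eye(3)-np.outer(d,d);A.append(P);B.append(P@c)
    x=np.linalg.lstsq(np.vstack(A),np.hstack(B),rcond=None)[0]
    return x,np.linalg.norm(np.vstack(A)@x-np.hstack(B))
HSV=dict(red=[(0,150,120),(8,255,255)],purple=[(135,90,60),(160,255,255)],green=[(50,90,70),(68,255,255)],blue=[(105,150,120),(118,255,255)])
def blobs(f,col,roi,amin=4):
    """list of (area, weighted centroid, minAreaRect) for a colour inside roi x0,y0,x1,y1"""
    x0,y0,x1,y1=roi;h=cv2.cvtColor(np.ascontiguousarray(f["pixels"][y0:y1,x0:x1]),cv2.COLOR_RGB2HSV)
    m=cv2.inRange(h,*[np.array(v) for v in HSV[col]])
    n,l,st,c=cv2.connectedComponentsWithStats(m)
    out=[]
    for i in range(1,n):
        if st[i,4]<amin: continue
        p=np.argwhere(l==i)[:,::-1].astype(np.float32)
        ct,sz,an=cv2.minAreaRect(p)
        q=p-p.mean(0);d=np.linalg.svd(q,full_matrices=False)[2][0];s=q@d
        e=[p.mean(0)+d*v+[x0,y0] for v in (s.min()-.5,s.max()+.5)]
        out.append((int(st[i,4]),c[i]+[x0,y0],e))
    return sorted(out,key=lambda o:-o[0])
E
python3 - <<'E'
from h import *
T=dict(np.load("pics/top0.npz"));S=dict(np.load("pics/scene0.npz"))
np.set_printoptions(suppress=True,precision=1)
for nm,c,rt,rs,z in [("mark","red",(270,186,295,198),(260,205,280,220),47),("ball","red",(297,165,306,178),(262,188,275,196),75),
   ("cell","purple",(275,190,295,220),(265,210,290,230),34),("fresh","green",(365,190,400,222),(320,185,352,200),30),("other","purple",(140,180,160,225),(145,270,185,296),12)]:
    a=blobs(T,c,rt);b=blobs(S,c,rs)
    print(nm,[(o[0],o[1]) for o in a],[(o[0],o[1]) for o in b]);a=a[0]
    print("  top@z",onz(T,a[1],z),"ends",[onz(T,e,z) for e in a[2]],*( [tri(T,a[1],S,b[0][1])] if b else []))
pc=lambda x,y:(245+x/5.4-.4,150+y/5.4-.4)
for n,p,z in[("baseNL",(118,550),12),("baseNR",(327,542),12),("boxFL",(107,72),45),("boxFR",(302,68),45),("boxNL",(114,215),45),("boxNR",(312,206),45)]:print(n,onz(T,pc(*p),z))
pd=lambda x,y:(128+(x-400)/4.4-.4,165+(y-290)/4.4-.4)
for p in[(412,366),(696,313),(733,505),(445,562),(557,345),(587,525)]:print("tray",onz(T,pd(*p),20))
for p in[(547,50),(637,205),(552,256),(460,95)]:print("rest",onz(T,(355+(p[0]-400)/5.4-.4,180+p[1]/5.4-.4),6 ))
print(T["pixels"][192:222,374:398].tolist()[3][:8])
t=T["pixels"][190:224,366:402,::-1];s=S["pixels"][182:206,318:352,::-1]; o=T["pixels"][182:222,140:164,::-1]
r=lambda a:cv2.resize(np.ascontiguousarray(a),None,fx=11,fy=11,interpolation=cv2.INTER_NEAREST)
t,s=r(t),r(s);c=np.zeros((400,780,3),np.uint8);c[:t.shape[0],:t.shape[1]]=t;c[:s.shape[0],400:400+s.shape[1]]=s[:,:380]
cv2.imwrite("pics/c3.png",c)
E
```

```text
mark [(41, array([284. , 192.3]))] [(19, array([269.9, 212.7]))]
  top@z [553.1 -21.6  47. ] ends [array([554.4, -36.2,  47. ]), array([551.9,  -8.8,  47. ])] (array([552.7, -21.3,  49.1]), np.float64(0.31863449792563403))
ball [(10, array([301.5, 170.8]))] [(7, array([268.7, 192. ]))]
  top@z [596.8 -58.8  75. ] ends [array([596.7, -54.4,  75. ]), array([596.9, -63.3,  75. ])] (array([596.4, -57.8,  79.1]), np.float64(1.382851298336209))
cell [(160, array([284.7, 206.1]))] [(97, array([277.1, 220.2]))]
  top@z [523.4 -24.2  34. ] ends [array([550.9, -22.6,  34. ]), array([496.6, -25.7,  34. ])] (array([524.2, -22.3,  39. ]), np.float64(3.336450691771478))
fresh [(183, array([386.1, 206.5]))] [(60, array([336.7, 192.4]))]
  top@z [ 527.6 -261.6   30. ] ends [array([ 555.3, -246.5,   30. ]), array([ 499.8, -276.8,   30. ])] (array([ 526.9, -259.3,   36. ]), np.float64(0.7684544417482095))
other [(228, array([147.9, 202.7]))] [(267, array([164.4, 282.9]))]
  top@z [530.  293.6  12. ] ends [array([563.8, 299.4,  12. ]), array([497.6, 288.1,  12. ])] (array([529.9, 293.3,  14.2]), np.float64(0.6383228543995593))
baseNL [420.6  16.   12. ]
baseNR [425.2 -73.4  12. ]
boxFL [622.3  24.3  45. ]
boxFR [626.  -59.6  45. ]
boxNL [559.4  20.3  45. ]
boxNR [565.  -63.8  45. ]
tray [577. 335.  20.]
tray [609.2 187.7  20. ]
tray [505.4 163.2  20. ]
tray [473.  309.7  20. ]
tray [590.  260.1  20. ]
tray [493.6 238.3  20. ]
rest [ 575.3 -260.9    6. ]
rest [ 505.7 -298.4    6. ]
rest [ 482.3 -259.3    6. ]
rest [ 554.  -220.8    6. ]
[[143, 139, 138], [252, 250, 250], [255, 255, 255], [254, 252, 254], [254, 248, 252], [208, 223, 196], [112, 182, 100], [80, 172, 64]]
```

View pics/c3.png

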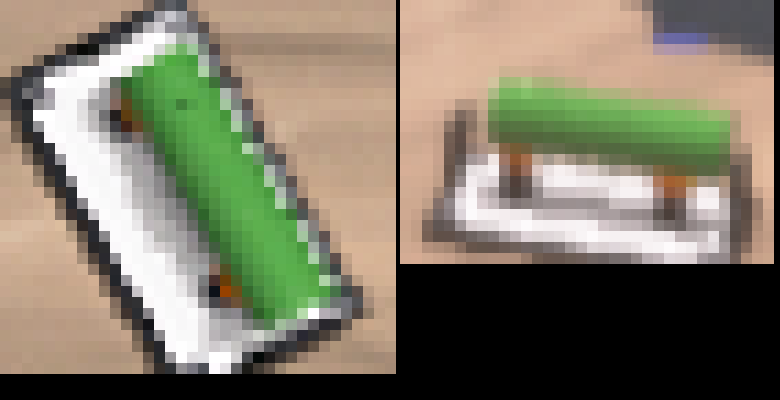

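The green cell's plus end can't be told apart yet. I'll check it once it's lifted. All other poses agree across the features: tester at (515.2,-23.7) with yaw 3°, tray at (541,249) with yaw 13°, rest and green cell at (528,-260.5) with yaw 28.3°. Next, grasp the purple cell.

```bash
cat >> h.py <<'E'
from bench import ctrl, grab_frame
O=np.array([515.2,-23.8]);YAW=3.0
def w(x,y,z,o=O,yaw=YAW):
    a=np.radians(yaw);return [o[0]+x*np.cos(a)-y*np.sin(a),o[1]+x*np.sin(a)+y*np.cos(a),z]
def cp(cx,cz,th,g=1.0,y=0.0,flip=0):
    """TCP pose for a cell with centre (cx,y,cz) in tester frame, nose-up th deg, gripped g ahead of its middle"""
    t=np.radians(th);return w(cx+g*np.cos(t),y,cz+g*np.sin(t)),[180,th if flip else -th,YAW+(180 if flip else 0)]
def st(*k):
    s=ctrl.read_state();print("t",round(s["time"],2),"p",np.round(s["position"],1),"F",np.round(s["wrist_force"],1),"w",round(s["grip_width"],1),"g",round(s["grasp_force"],1),*k)
E
python3 - <<'E'
from h import *
print(ctrl.read_state()["eef_rot"])
for p in [cp(0,150,0),cp(0,150,28),cp(0,150,0,flip=1),(w(0,0,150,(528,-260.5),28.3),[180,0,28.3]),(w(0,0,150,(528,-260.5),28.3),[180,0,208.3])]:
    print(np.round(ctrl.solve_ik(*p),0))
ctrl.move_to(*cp(0,110,0)); ctrl.command_gripper(40,40)
ctrl.pause(.2);st()
ctrl.move_straight(cp(0,34,0)[0],rate=80);st()
f=grab_frame("scene");cv2.imwrite("pics/g1.png",cv2.resize(f["pixels"][150:270,210:370,::-1],None,fx=5,fy=5,interpolation=cv2.INTER_CUBIC))
E
```

```text
[-1.79911128e+02 -1.95969972e-02  1.93544249e+01]
[-16.   7. 104.  -0.  69.  71.]
[-24. -11. 127.  19.  41.  51.]
[ -16.    7.  104.    0.   69. -109.]
[-38.  16.  94.  -0.  70.  24.]
[ -38.   16.   94.    0.   70. -156.]
t 3.03 p [516.2 -23.7 110. ] F [0.6 0.  0.1] w 39.9 g 0.0
t 4.13 p [516.7 -23.9  34.5] F [0.1 0.4 0. ] w 39.9 g 0.0
```

View pics/g1.png

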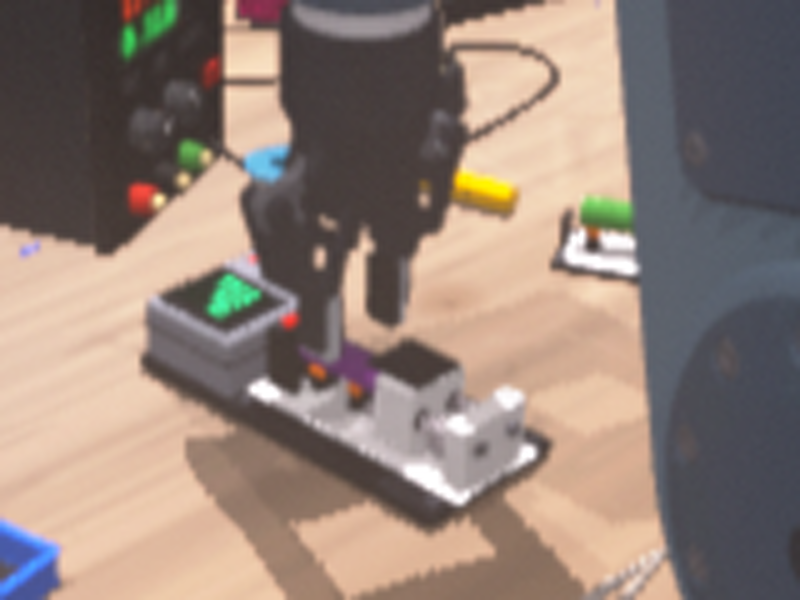

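The fingers straddle the purple cell (crop (340,355)) between the contact block and the hood. Closing.

```bash
python3 - <<'E'
from h import *
ctrl.command_gripper(25,20);st()
ctrl.command_gripper(10,30);ctrl.pause(.2);st()
E
```

```text
t 4.48 p [516.4 -23.8  34.3] F [-0.5 -0.2  0.1] w 25.0 g 0.0
t 4.97 p [516.2 -23.7  34. ] F [ 0.3 -0.3 -0.5] w 9.9 g 0.0
```

```bash
python3 - <<'E'
from h import *
f=grab_frame("scene");a=cv2.resize(f["pixels"][185:260,240:340,::-1],None,fx=7,fy=7,interpolation=cv2.INTER_CUBIC)
cv2.imwrite("pics/g2.png",a)
E
```

```text
(no output)
```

View pics/g2.png

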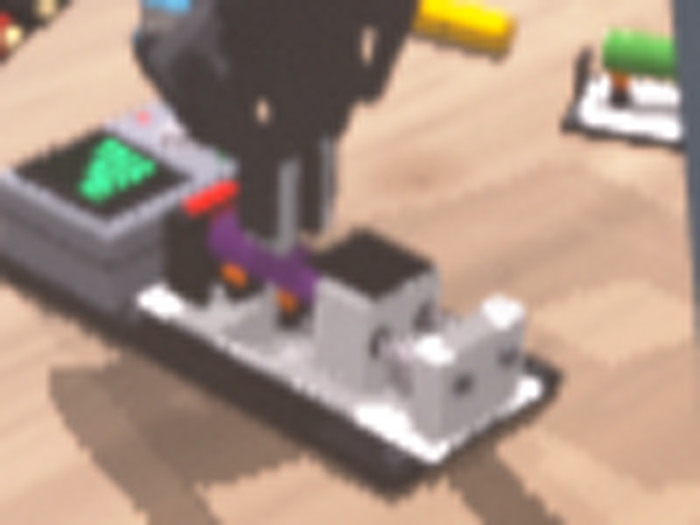

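```bash
python3 - <<'E'
from h import *
f=dict(np.load("pics/scene0.npz"))
def pr(X):
    c=f["R"]@np.array(X)+f["t"];u=f["K"]@c;u=u[:2]/u[2];return ((u-[240,185]+.5)*7).round(0)
for z in(26,34,43,50):print(z,[pr(w(x,y,z)) for x,y in((-10,7),(-10,12),(1,7),(12,7),(12,12))])
print("cell",pr(w(-10,0,43)),pr(w(-10,9,34)),pr(w(20,0,43)),pr(w(20,9,34)))
t=grab_frame("top");cv2.imwrite("pics/g3.png",cv2.resize(t["pixels"][150:250,230:340,::-1],None,fx=6,fy=6,interpolation=cv2.INTER_CUBIC));
E
```

```text
26 [array([297., 308.]), array([287., 314.]), array([274., 297.]), array([252., 285.]), array([242., 290.])]
34 [array([297., 289.]), array([287., 294.]), array([274., 278.]), array([252., 266.]), array([242., 271.])]
43 [array([298., 267.]), array([288., 273.]), array([275., 256.]), array([252., 245.]), array([243., 250.])]
50 [array([298., 250.]), array([288., 256.]), array([275., 239.]), array([253., 228.]), array([243., 233.])]
cell [311. 260.] [293. 291.] [250. 229.] [232. 260.]
```

The fingers closed above the cell: the tips are higher than the nominal TCP offset says. I'll find the tip height with a gentle guarded touch.

```bash
python3 - <<'E'
from h import *
p=ctrl.read_state()["position"]
r=ctrl.move_straight([p[0],p[1],p[2]-16],rate=15,force_limit=3);st(r)
ctrl.move_straight([p[0],p[1],p[2]+12],rate=80);st()
E
```

```text
t 5.62 p [516.3 -23.8  28.3] F [-0.3  0.1  4.6] w 9.8 g 1.8 True
t 6.0 p [516.7 -23.9  46.6] F [-0.7 -0.3 -1.3] w 10.1 g 0.0
```

Contact came at TCP z=28 where the cell top is at 41.5, so the tips are about 13 mm behind the TCP. I need to know whether that offset lies along the tool axis or world z, so I'll do one tilted look with predicted tip markers.

```bash
cat > t.py <<'E'
from h import *
from scipy.spatial.transform import Rotation as Ro
def pr(f,X):
    u=f["K"]@(f["R"]@np.array(X)+f["t"]);return u[:2]/u[2]
rows=[]
for th in(0,45):
    p,o=w(1,0,130),[180,-th,YAW]
    ctrl.move_to(p,o);ctrl.pause(.3);s=ctrl.read_state();p=np.array(s["position"])
    Rt=Ro.from_euler("xyz",s["eef_rot"],degrees=True).as_matrix();print(np.round(s["eef_rot"],1),p)
    row=[]
    for n in("scene","top"):
        f=grab_frame(n);A=p-13*Rt[:,2];B=p+8*Rt[:,2]+[0,0,21]
        c=pr(f,A).round().astype(int);x0,y0=c[0]-24,c[1]-18
        im=cv2.resize(np.ascontiguousarray(f["pixels"][y0:y0+36,x0:x0+48,::-1]),None,fx=8,fy=8,interpolation=cv2.INTER_CUBIC)
        for X,col in((A,(0,0,255)),(B,(0,255,0))):
            for k in(-11,11):
                q=((pr(f,X+k*Rt[:,0])-[x0,y0]+.5)*8).astype(int);cv2.circle(im,tuple(int(v) for v in q),4,col,-1)
        row.append(im)
    rows.append(np.hstack(row))
cv2.imwrite("pics/tilt.png",np.vstack(rows));st()
E
python3 t.py
```

```text
[-179.9    0.2    3. ] [515.21455624 -23.48125605 128.56118843]
[-180.  -45.    3.] [516.61903496 -23.69168941 130.21134105]
t 8.29 p [516.4 -23.6 130. ] F [ 0.4 -0.2 -0.2] w 9.8 g 0.0
```

View pics/tilt.png

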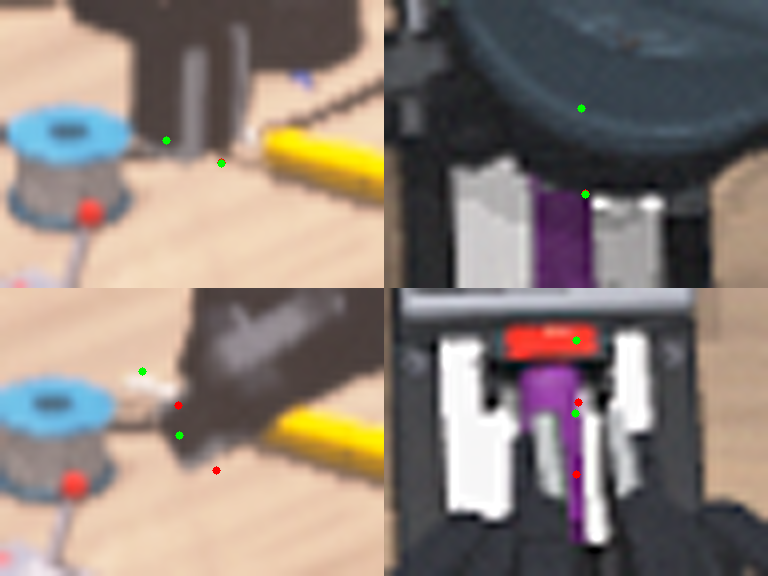

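In the tilted view the real tips (pads near (177,437) in scene, (585,415) in top) follow the red markers. So the offset is along the tool, with the tips 13 mm behind the TCP. I'll put that into the helper and grasp again.

```bash
cat >> h.py <<'E'
L=22.0  # TCP lies this far ahead of the gripped axis, along the tool
def cp(cx,cz,th,g=1.0,y=0.0,flip=0):
    t=np.radians(th);return w(cx+g*np.cos(t)+L*np.sin(t),y,cz+g*np.sin(t)-L*np.cos(t)),[180,th if flip else -th,YAW+(180 if flip else 0)]
E
python3 - <<'E'
from h import *
ctrl.move_to(*cp(0,80,0)); ctrl.command_gripper(36,30)
ctrl.move_straight(cp(0,34,0)[0],rate=80,force_limit=8);ctrl.pause(.2);st()
ctrl.command_gripper(24,30);st()
ctrl.command_gripper(10,30);ctrl.pause(.3);st()
E
```

```text
t 10.64 p [516.7 -23.9  12.6] F [-0.1 -0.1  0.1] w 36.0 g 0.0
t 10.92 p [516.3 -23.8  12.2] F [-0.2 -0.1 -0.3] w 24.0 g 0.0
t 11.43 p [516.3 -23.9  12.2] F [-2.3 -1.4  5.6] w 16.5 g 29.4
```

```bash
python3 - <<'E'
from h import *
for dz in (4,8):
    ctrl.command_gripper(26,30)
    ctrl.move_straight(cp(0,34-dz,0)[0],rate=60,force_limit=8);st()
    ctrl.command_gripper(10,30);ctrl.pause(.3);st()
E
```

```text
t 11.94 p [515.8 -23.6   7.5] F [0.4 0.2 0.9] w 25.7 g 0.0
t 12.47 p [516.  -23.8   7.9] F [ 0.4 -1.5 -2.6] w 17.0 g 29.3
t 12.97 p [515.9 -23.6   3.7] F [-0.7  0.1  0.6] w 25.9 g 0.0
t 13.5 p [516.1 -23.8   4. ] F [-0.8  0.1 -2.2] w 17.1 g 29.3
```

```bash
sed -i 's/^L=22.0/L=24.5/' h.py; python3 - <<'E'
from h import *
ctrl.command_gripper(24,40)
ctrl.move_straight(cp(0,34,0)[0],rate=60);ctrl.command_gripper(10,45);ctrl.pause(.2);st()
ctrl.move_straight(cp(-7,34.3,0)[0],rate=25);ctrl.pause(.1);st("pressed")
E
```

```text
t 14.41 p [516.5 -23.8   9.9] F [-0.6  0.4  5.7] w 16.7 g 43.9
t 14.94 p [510.9 -24.2  10.2] F [ 5.1  1.8 -0.2] w 16.2 g 43.9 pressed
```

```bash
cat >> h.py <<'E'
def piv(ux,uz,th):
    """cell centre when the upper edge of its minus face is at (ux,uz)"""
    t=np.radians(th);return ux+31.5*np.cos(t)+9*np.sin(t),uz+31.5*np.sin(t)-9*np.cos(t)
def along(d,cx,cz,th):
    t=np.radians(th);return cx+d*np.cos(t),cz+d*np.sin(t)
E
python3 - <<'E'
from h import *
for th in(7,14,21,28):
    c=piv(-38,43.3-5*th/28,th);r=ctrl.move_straight(*cp(*c,th),rate=50,force_limit=25);st(r)
ctrl.pause(.1);st()
f=grab_frame("scene");print([(b[0],b[1].round(1),np.round(b[2],1)) for b in blobs(f,"purple",(255,195,305,240))])
E
```

```text
t 15.22 p [513.6 -24.   13.2] F [ 5.9  3.  -2.6] w 16.0 g 43.9 False
t 15.49 p [516.3 -23.6  16.2] F [ 5.9  2.3 -3.4] w 16.2 g 44.0 False
t 15.81 p [519.1 -23.1  19.6] F [ 5.9  2.9 -2.3] w 16.3 g 44.0 False
t 16.25 p [522.1 -22.7  24. ] F [ 5.6  1.3 -0.7] w 16.5 g 44.1 False
t 16.35 p [522.3 -22.6  24. ] F [ 6.   1.3 -1.3] w 16.2 g 44.1
[(15, array([284.7, 222.8]), array([[285.8, 218.4],
       [283.8, 226.5]]))]
```

```bash
python3 - <<'E'
from h import *
c=piv(-38,38.3,28)
for d in(10,20,28):
    r=ctrl.move_straight(*cp(*along(d,*c,28),28),rate=60,force_limit=20);st(r)
    if r: raise SystemExit
x,z=along(28,*c,28)
ctrl.move_straight(*cp(x+8,z+15,28),rate=100);st()
ctrl.move_straight(*cp(x+8,150,28),rate=250);st()
fs=[]
for n,(x0,y0) in(("scene",(220,120)),("top",(225,130))):
    f=grab_frame(n);fs.append(cv2.resize(f["pixels"][y0:y0+120,x0:x0+80,::-1],None,fx=4.9,fy=4.9,interpolation=cv2.INTER_CUBIC))
    print(n,[(b[0],b[1].round(1)) for b in blobs(f,"purple",(220,120,330,240))])
cv2.imwrite("pics/out.png",np.hstack(fs))
E
```

```text
t 16.72 p [531.5 -22.7  29.1] F [4.3 0.4 2.3] w 16.3 g 44.4 False
t 17.03 p [538.7 -22.   32.8] F [ 2.5  1.7 -1.7] w 16.3 g 44.9 False
t 17.32 p [546.3 -22.2  37.2] F [ 1.  -0.4  0.3] w 16.4 g 45.2 False
t 17.63 p [554.5 -21.9  52.5] F [ 0.8  0.2 -0.9] w 16.5 g 45.2
t 18.09 p [554.1 -21.7 129.1] F [-0.9  0.7 -1.6] w 16.4 g 45.3
scene [(55, array([278. , 181.7])), (11, array([265.4, 171.3]))]
top [(96, array([287.3, 178.4]))]
```

```bash
python3 - <<'E'
from h import *
B=(541.2,248.9)
q=lambda z:w(1,-36.7,z-L,B,13)
ctrl.move_to(q(110),[180,0,13]);st()
ctrl.move_straight(q(28),rate=150);ctrl.pause(.25);st()
f=grab_frame("top");g=grab_frame("scene")
print([(b[0],b[1].round(1),np.round(b[2],1)) for b in blobs(f,"purple",(165,165,205,230))],[(b[0],b[1].round(1),np.round(b[2],1)) for b in blobs(g,"purple",(180,230,230,280))])
r=ctrl.move_straight(q(8),rate=15,force_limit=3);st(r)
E
```

```text
t 19.14 p [549.8 212.6  84.5] F [ 0.2 -0.3 -0.4] w 16.2 g 45.3
t 20.09 p [551.3 213.5   4.7] F [ 0.8 -0.2 -0.2] w 16.4 g 45.3
[(17, array([186.5, 201.9]), array([[186.2, 196.5],
       [186.8, 206.5]]))] [(102, array([198.1, 259.2]), array([[191.3, 254.6],
       [204.1, 263.3]])), (5, array([180.4, 254.2]), array([[180.9, 255.6],
       [179.8, 252.5]]))]
t 21.06 p [550.3 213.4  -9.4] F [-0.4 -0.   4.8] w 16.0 g 48.5 True
```

```bash
python3 - <<'E'
from h import *
B=(541.2,248.9)
p=ctrl.read_state()["position"]
for o in(17.2,17.6,18.0,18.4,19,20):
    ctrl.command_gripper(o,20);st()
ctrl.command_gripper(28);ctrl.pause(.2)
ctrl.move_straight([p[0],p[1],90],rate=200);st()
ctrl.move_to(w(0,0,120,(528,-260.5),28.3),[180,0,28.3]);st()
f=grab_frame("top");np.savez("pics/top1.npz",**f)
for b in blobs(f,"purple",(130,165,205,230)):print(b[0],onz(f,b[1],12).round(1),[onz(f,e,12).round(1) for e in b[2]])
E
```

```text
t 21.27 p [550.3 213.3  -9.5] F [-1.3 -0.5  5.6] w 17.1 g 20.3
t 21.49 p [550.3 213.3  -9.5] F [-0.4  0.4  6. ] w 17.5 g 11.4
t 21.71 p [550.3 213.3  -9.6] F [-0.7 -0.1  5.6] w 18.0 g 4.0
t 21.93 p [550.3 213.3  -9.6] F [ 0.  -0.1  5.3] w 18.1 g 2.7
t 22.14 p [550.3 213.3  -9.6] F [-0.2 -0.1  5.7] w 19.1 g 2.6
t 22.36 p [550.3 213.3  -9.6] F [0.5 1.  5.5] w 20.1 g 2.7
t 23.46 p [549.3 213.2  88.8] F [-0.9  0.   0.6] w 27.9 g 0.0
t 25.19 p [ 528.2 -259.5  119.6] F [-0.2 -0.8  0.3] w 28.0 g 0.0
231 [529.8 293.5  12. ] [array([563.8, 299.4,  12. ]), array([497.4, 287.8,  12. ])]
223 [550.  212.7  12. ] [array([583.1, 220.4,  12. ]), array([517.3, 205. ,  12. ])]
```

The purple cell lies flat in the -y bay at (550,213). Now grasp the green cell, lift it and show its far end to the top camera.

```bash
sed -i 's/^L=24.5/L=26.0/' h.py; python3 - <<'E'
from h import *
G=(528,-260.5)
q=lambda z:w(0,0,z-L,G,28.3)
ctrl.command_gripper(32,45)
ctrl.move_straight(q(30),rate=120,force_limit=10);ctrl.pause(.1);st()
ctrl.command_gripper(10,45);ctrl.pause(.2);st()
ctrl.move_straight(q(60),rate=100);st()
ctrl.move_straight(q(150),[180,-40,28.3],rate=200);ctrl.pause(.2);st()
f=grab_frame("top")
b=blobs(f,"green",(350,160,430,230));print([(o[0],o[1].round(1)) for o in b])
x,y=b[0][1].astype(int);a=cv2.resize(f["pixels"][y-25:y+25,x-25:x+25,::-1],None,fx=8,fy=8,interpolation=cv2.INTER_CUBIC)
g=grab_frame("scene");s=cv2.resize(g["pixels"][150:200,315:365,::-1],None,fx=8,fy=8,interpolation=cv2.INTER_CUBIC)
cv2.imwrite("pics/plus.png",np.hstack([a,s]))
E
```

```text
t 26.68 p [ 528.7 -261.1    5.1] F [0.2 1.  0.2] w 31.9 g 0.0
t 27.15 p [ 528.5 -260.9    4.7] F [-0.5  0.6  5.8] w 16.5 g 44.0
t 27.6 p [ 528.2 -260.6   34.3] F [-0.8 -0.7 -0.6] w 16.5 g 43.9
t 28.65 p [ 528.5 -259.7  123.8] F [ 0.2  0.1 -0.5] w 16.2 g 43.9
[(97, array([406.6, 198.7]))]
```

View pics/plus.png

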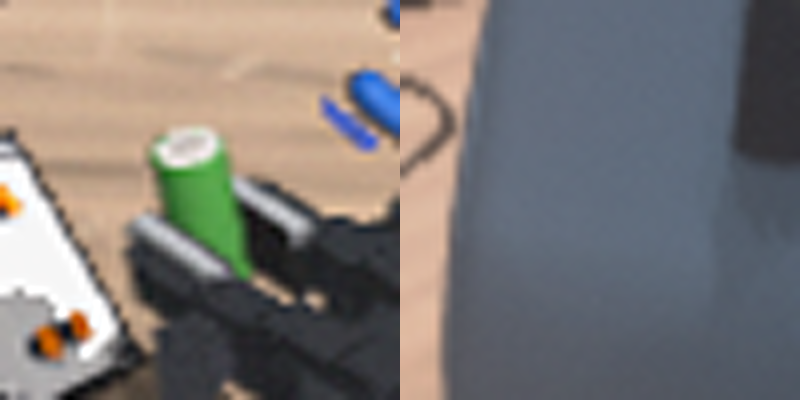

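The far end shows the pale ring with the grey button (crop (190,148)), so plus already points the right way and no turn is needed. Next, estimate the grip offset along the cell and then insert, tilted 33°.

```bash
python3 - <<'E'
from h import *
f=grab_frame("top")
X=onz(f,(404.75-.4,191.5-.4),164);a=np.radians(28.3);d=X[:2]-np.array([528,-260.5])
print("plus local",d@[np.cos(a),np.sin(a)],d@[-np.sin(a),np.cos(a)],"expected 7.4 0")
K=lambda ux,uz,th=33:cp(*piv(ux,uz,th),th,g=0)
ctrl.move_to(*K(0,110));st()
ctrl.move_straight(*K(-3,58),rate=120);ctrl.pause(.2);st("entry",np.round(K(-3,58)[0],1))
for u in((-5,51.5),(-12.5,46),(-21,40)):
    r=ctrl.move_straight(*K(*u),rate=40,force_limit=6);st(r,np.round(K(*u)[0],1))
    if r:break
E
```

```text
plus local 7.241853223017955 0.6954275757360082 expected 7.4 0
t 29.81 p [561.2 -21.9  98.3] F [-0.7 -1.2 -0.3] w 16.5 g 43.9
t 30.59 p [558.4 -22.2  46.9] F [ 0.3 -0.  -1.3] w 16.3 g 43.9 entry [557.6 -21.6  45.8]
t 30.91 p [555.6 -21.6  39.5] F [-0.4 -0.5  0.2] w 16.1 g 43.9 False [555.6 -21.7  39.3]
t 31.29 p [548.2 -22.2  33.9] F [ 1.1 -0.7 -1.1] w 16.5 g 43.9 False [548.1 -22.1  33.8]
t 31.7 p [539.8 -22.6  27.9] F [-0.2  0.5  0.5] w 16.4 g 43.9 False [539.6 -22.5  27.8]
```

```bash
python3 - <<'E'
from h import *
K=lambda ux,uz,th=33:cp(*piv(ux,uz,th),th,g=0)
ctrl.move_straight(*K(-24.5,38.8),rate=40,force_limit=8);st()
r=ctrl.move_straight(*K(-34,38.5),rate=40,force_limit=12);st(r)
r=ctrl.move_straight(*K(-44,38.3),rate=20,force_limit=6);st(r,np.round(K(-39.5,38.3)[0],1))
E
```

```text
t 31.95 p [536.9 -23.1  27.2] F [ 2.2  0.8 -0.8] w 16.4 g 43.9
t 32.34 p [527.2 -23.6  26.9] F [ 5.2 -0.5  1.7] w 16.3 g 44.0 False
t 32.77 p [520.7 -24.2  27.6] F [ 6.   2.1 -0.5] w 16.3 g 44.2 True [521.2 -23.5  26.1]
```

```bash
python3 - <<'E'
from h import *
K=lambda ux,uz,th=33:cp(*piv(ux,uz,th),th,g=0)
ctrl.move_straight(*K(-38.7,38.3),rate=30);st()
for th in(26,19,12,6,0):
    r=ctrl.move_straight(*K(-38.7,43.3-5*th/33,th),rate=40,force_limit=10);st(r,th)
    if r:break
E
```

```text
t 33.02 p [522.4 -23.3  26.4] F [6.3 1.2 0. ] w 16.5 g 44.4
t 33.6 p [520.9 -23.9  22. ] F [ 7.1  0.1 -1.6] w 16.2 g 44.3 False 26
t 34.0 p [519.7 -24.6  18.4] F [ 6.9 -2.3  0.1] w 16.3 g 44.7 False 19
t 34.21 p [519.8 -26.2  16.5] F [ 6.  -1.8  2.3] w 16.4 g 45.2 True 12
```

```bash
python3 - <<'E'
from h import *
ctrl.pause(.15);st(np.round(ctrl.read_state()["eef_rot"],1))
for n,roi in(("top",(270,180,300,225)),("scene",(255,195,300,240))):
    f=grab_frame(n);print(n,[(b[0],b[1].round(1),np.round(b[2],1)) for b in blobs(f,"green",roi)],[(b[0],b[1].round(1)) for b in blobs(f,"red",roi)])
    if n=="top":print([[onz(f,e,z).round(1) for e in b[2]] for b in blobs(f,"green",roi) for z in(45,)])
E
```

```text
t 34.36 p [517.9 -25.4  15.6] F [ 5.4 -1.2  1.5] w 16.7 g 45.2 [179.8 -13.    2.9]
top [] []
[]
scene [] [(9, array([268. , 213.7]))]
```

```bash
python3 - <<'E'
from h import *
fs=[]
for n,(x0,y0) in(("scene",(248,190)),("top",(260,165))):
    f=grab_frame(n);fs.append(cv2.resize(f["pixels"][y0:y0+60,x0:x0+44,::-1],None,fx=9,fy=9,interpolation=cv2.INTER_CUBIC))
cv2.imwrite("pics/stuck.png",np.hstack(fs))
E
```

```text
(no output)
```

View pics/stuck.png

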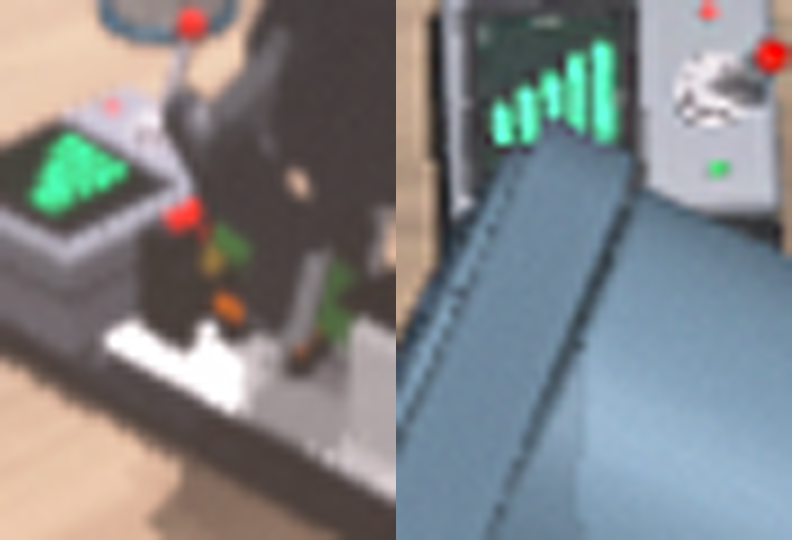

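The plus end at crop (230,240) is just above the fixed contact and not yet between the cheeks. Fy went negative, so something is pushing the tool towards -y: either a fingertip on a saddle flank or the cell on a cheek. Back off, ease the grip and try small lateral shifts.

```bash
python3 - <<'E'
from h import *
def K(ux,uz,th,y): return cp(*piv(ux,uz,th),th,g=0,y=y)
def avg(tag):
    ctrl.pause(.15);F=[];P=[]
    for _ in range(4):
        s=ctrl.read_state();F.append(s["wrist_force"]);P.append(s["position"]);ctrl.pause(.02)
    print(tag,round(s["time"],1),"F",np.mean(F,0).round(1),"p",np.mean(P,0).round(1),"w",round(s["grip_width"],1))
ctrl.move_straight(*K(-38.7,41,20,0),rate=40);avg("back20")
ctrl.command_gripper(10,30)
for y in(-1.5,):
    ctrl.move_straight(*K(-38.7,41,20,y),rate=30)
    for th in(16,13,10):
        r=ctrl.move_straight(*K(-38.7,43.3-5*th/33,th,y),rate=30,force_limit=10);avg((y,th,r,np.round(K(-38.7,43.3-5*th/33,th,y)[0],1)))
        if r:break
E
```

```text
back20 35.1 F [ 6.6  0.9 -2.6] p [517.8 -23.5  18.6] w 16.7
(-1.5, 16, False, array([516.5, -25.2,  15.9])) 36.0 F [ 7.2 -1.6  1.6] p [518.2 -26.3  16.8] w 16.4
(-1.5, 13, False, array([515.1, -25.3,  14.3])) 36.5 F [ 7.1 -1.9  0.5] p [516.7 -26.4  15.1] w 16.1
(-1.5, 10, False, array([513.7, -25.4,  12.8])) 37.0 F [ 6.  -0.8  2.3] p [515.1 -26.4  13.5] w 16.3
```

```bash
cat >> h.py <<'E'
def K(ux,uz,th,y): return cp(*piv(ux,uz,th),th,g=0,y=y)
def avg(tag):
    ctrl.pause(.12);F=[];P=[]
    for _ in range(3):
        s=ctrl.read_state();F.append(s["wrist_force"]);P.append(s["position"]);ctrl.pause(.02)
    print(tag,round(s["time"],1),"F",np.mean(F,0).round(1),"M",np.round(s["moment"],2),"p",np.mean(P,0).round(1),"w",round(s["grip_width"],1))
E
python3 - <<'E'
from h import *
for th,y in((7,-2),(4,-2),(2,-2)):
    r=ctrl.move_straight(*K(-38.7,43.3-5*th/33,th,y),rate=30,force_limit=10);avg((y,th,r,np.round(K(-38.7,43.3-5*th/33,th,y)[0],1)))
    if r:break
E
```

```text
(-2, 7, False, array([512.1, -26. ,  11.3])) 37.4 F [5.8 3.2 2.9] M [ 0.57 -0.88  0.2 ] p [512.9 -26.1  11.8] w 16.6
(-2, 4, False, array([510.5, -26.1,  10. ])) 37.8 F [5.4 3.9 2.8] M [ 0.75 -0.81  0.21] p [511.1 -25.9  10.3] w 15.9
(-2, 2, False, array([509.3, -26.1,   9.1])) 38.2 F [6.  4.6 3.4] M [ 0.89 -0.95  0.09] p [510.1 -25.8   9.5] w 16.0
```

```bash
python3 - <<'E'
from h import *
for th,y in((2,-1),(0,-1)):
    r=ctrl.move_straight(*K(-38.7,43.2,th,y),rate=25,force_limit=10);avg((y,th,r,np.round(K(-38.7,43.2,th,y)[0],1)))
r=ctrl.move_straight(*K(-31,43.2,0,-1),rate=25,force_limit=8);avg((r,))
E
```

```text
(-1, 2, False, array([509.3, -25.1,   9.3])) 38.6 F [6.5 2.1 0.2] M [ 0.29 -0.98  0.01] p [510.1 -25.5   9.6] w 16.1
(-1, 0, False, array([508.1, -25.2,   8.2])) 39.0 F [6.1 2.1 3.4] M [ 0.46 -1.06  0.06] p [509.5 -25.6   9. ] w 16.5
(True,) 39.5 F [ 6.4  1.8 -0.1] M [ 0.3  -1.1   0.01] p [513.3 -25.1   9.1] w 16.6
```

```bash
python3 - <<'E'
from h import *
for ux in(-33.5,-31):
    r=ctrl.move_straight(*K(ux,43,0,-1),rate=15,force_limit=12);avg((ux,r,np.round(K(ux,43,0,-1)[0],1)))
E
```

```text
(-33.5, False, array([513.3, -24.9,   8. ])) 39.9 F [2.2 2.3 8.8] M [ 0.35 -0.32 -0.01] p [513.6 -25.1   8.8] w 16.4
(-31, False, array([515.8, -24.8,   8. ])) 40.4 F [0.8 4.3 9.2] M [ 0.65 -0.11  0.11] p [515.5 -24.5   8.6] w 16.2
```

```bash
python3 - <<'E'
from h import *
for o in(18,20,24,34):
    ctrl.command_gripper(o,20)
avg("open")
p=ctrl.read_state()["position"]
ctrl.move_straight([p[0],p[1],130],rate=200);st()
ctrl.move_to(w(79,-75,140),[180,0,YAW+90]);ctrl.command_gripper(0,20);st()
np.set_printoptions(suppress=True,precision=1)
for n,rg,rm in(("top",(270,180,300,225),(270,186,295,198)),("scene",(255,195,300,240),(255,205,280,222))):
    f=grab_frame(n);np.savez(f"pics/{n}2.npz",**f)
    for b in blobs(f,"green",rg):print(n,b[0],b[1],*b[2],[onz(f,e,34) for e in b[2]])
E
```

```text
open 41.4 F [ 0.4 -0.5 -0.2] M [ 0.03  0.01 -0.01] p [515.8 -24.8   8. ] w 34.1
t 42.2 p [515.  -24.6 129. ] F [-0.2  0.3  0.7] w 33.9 g 0.0
t 44.08 p [598.  -94.5 140.1] F [ 0.1 -0.  -0.1] w -0.3 g 0.0
scene 73 [277.4 219.8] [270.5 216. ] [284.7 223.8] [array([558.8, -28.8,  34. ]), array([507., -29.,  34.])]
scene 6 [258.8 209.2] [260.2 207.2] [257.1 211.7] [array([611.4, -39.5,  34. ]), array([599.1, -17.7,  34. ])]
```

```bash
python3 - <<'E'
from h import *
np.set_printoptions(suppress=True,precision=1)
S0=dict(np.load("pics/scene0.npz"));S2=dict(np.load("pics/scene2.npz"))
HSV["green"]=[(40,70,40),(75,255,255)]
for f,c in((S0,"purple"),(S2,"green")):
    for b in blobs(f,c,(264,210,295,236))[:1]:print(c,b[0],b[1],*b[2])
ctrl.move_to([480,-300,200],[180,0,YAW+90])
f=grab_frame("top");np.savez("pics/top3.npz",**f);T0=dict(np.load("pics/top0.npz"))
for g,c in((T0,"purple"),(f,"green")):
    for b in blobs(g,c,(272,188,298,225))[:1]:print(c,b[0],b[1],*b[2])
# dark hood extent along the bay axis, both pictures: mean brightness profile
for g in(T0,f):print(g["pixels"][212:236,280:290].mean((1,2)).round(0))
st()
E
```

```text
purple 97 [277.1 220.2] [270. 216.] [284.7 224.7]
green 108 [277.4 220.4] [270.  216.1] [285.2 224.9]
purple 160 [284.7 206.1] [284.1 194.4] [285.3 217.6]
green 161 [285. 206.] [284.9 194.5] [285.1 217.5]
[141. 142. 141. 141. 142. 133.  63.  70.  73.  73.  72.  77.  65.  62.
  60.  57.  57.  68.  69.  67.  71.  92. 120. 195.]
[134. 134. 141. 143. 144. 140.  69.  74.  76.  77.  76.  81.  69.  66.
  64.  60.  60.  71.  74.  73.  74.  97. 128. 204.]
t 45.2 p [ 480.5 -298.7  199.4] F [ 0.7 -1.2 -0.4] w 0.2 g 0.0
```

The green cell's outline, and the hood's, match the original purple cell's to under half a pixel in both views: it's seated. Now the toggle.

```bash
python3 - <<'E'
from h import *
o=[180,0,YAW+90]
ctrl.move_to(w(79,-68,100),o);ctrl.move_straight(w(79,-68,53),rate=120);ctrl.pause(.1);st()
r=ctrl.move_straight(w(79,-25,53),rate=60,force_limit=9);st(r,np.round(w(79,-25,53),1));ctrl.pause(.2);st()
ctrl.move_straight(w(79,-68,53),rate=120);ctrl.move_straight(w(79,-68,140),rate=200)
ctrl.move_to([480,-300,200],o);st()
np.set_printoptions(suppress=True,precision=1)
for n,rb in(("top",(285,160,312,178)),("scene",(250,180,280,205))):
    f=grab_frame(n)
    for b in blobs(f,"red",rb,3):print(n,b[0],b[1],onz(f,b[1],75),"expect on",np.round(w(79,-12.9,75),1))
    if n=="top":
        for b in blobs(f,"green",(272,188,298,225))[:1]:print("cell",b[0],b[1])
        for b in blobs(f,"purple",(130,165,205,230)):print("tray",b[0],onz(f,b[1],12))
E
```

```text
t 46.87 p [598.5 -88.2  54.1] F [-0.4 -0.7  0.5] w 0.0 g 0.0
t 47.52 p [595.9 -48.7  53.2] F [ 0.8 -4.1  2.2] w 0.0 g 2.3 True [595.4 -44.6  53. ]
t 47.72 p [595.9 -48.8  53.1] F [-0.5 -3.6  2.1] w 0.2 g 2.1
t 49.76 p [ 480.1 -298.9  198.9] F [ 0.4 -0.9  0.5] w -0.4 g 0.0
top 9 [290. 171.] [595.8 -33.1  75. ] expect on [594.8 -32.5  75. ]
cell 156 [284.9 206.4]
tray 232 [529.9 293.5  12. ]
tray 222 [550.  212.7  12. ]
scene 6 [262.  195.5] [600.  -36.1  75. ] expect on [594.8 -32.5  75. ]
```

Ball is within about 0.6 mm of fully on. One firmer nudge to make sure, then hand in.

```bash
python3 - <<'E'
from h import *
o=[180,0,YAW+90]
ctrl.move_to(w(79,-60,100),o);ctrl.move_straight(w(79,-55,53),rate=150)
r=ctrl.move_straight(w(79,-26,53),rate=50,force_limit=14);ctrl.pause(.1);st(r)
ctrl.move_straight(w(79,-60,53),rate=150);ctrl.move_straight(w(79,-60,140),rate=200)
ctrl.move_to([480,-300,200],o);st()
f=grab_frame("top")
for b in blobs(f,"red",(285,160,312,178),3):print(b[0],b[1],onz(f,b[1],75))
print([(b[0],b[1]) for b in blobs(f,"green",(272,188,298,225))[:1]])
print(ctrl.hand_in())
E
```

```text
t 52.04 p [595.9 -48.7  53.3] F [ 0.9 -3.6  0.7] w 0.1 g 2.2 True
t 53.99 p [ 480.1 -298.9  198.9] F [ 0.1  0.4 -0.4] w 0.1 g 0.0
9 [290. 171.] [595.76763886 -33.06723199  75.        ]
[(156, array([284.93589744, 206.38461538]))]
the job is handed in; nothing more can be done
None
```

The job is handed in at 54 s. The purple cell lies flat in the empty tray bay, set down from about 3 mm because the fingertips met the tray floor first. The green cell is seated plus end at the red mark, its outline matching the original cell's in both camera views, and the toggle is on, hard against its stop.

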